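# Find the rocking lid in a row of stock tubs and press it home

### The job

The lid of one of the four stock tubs in the tray is not clipped down, though they all look alike. Press lightly with closed fingertips near the end of one lid after another until you find the one that rocks, then push that lid firmly down at its middle until it is fully home and rocks no more. Do not grip or lift any lid, do not lean on one hard enough to crack it, and leave the other things where they are.

Things in the scene. Friction and masses are not known exactly. Their poses are not given: they have to be found in the camera images.
- tray: grey steel tray, fixed, 190 (x) x 560 (y) x 47 mm, foam inside with its top at 32 mm. Origin: centre of its underside, on the bench. Four full blue tubs stand in it in a row along y, about 104 mm apart, within 8 mm and 0.04 rad; which is where varies. They are 60 mm high, do not move, and are bedded to different depths: lid tops stand 73 to 96 mm above the bench, so height tells nothing of fit.
- lid_a: one of four identical light-grey tub lids: plate 126 mm long (own x, roughly across the tray), 86 wide (own y), 3 thick, a skirt hanging 12 mm down over the tub, and a clip tab 28 mm wide in the middle of each long side (96 mm over both). Origin: centre of the plate's underside; z up; the flat top to press is 3 mm above it. Neighbouring lids nearly meet at the tabs and are 9 mm or more apart elsewhere; any of the four may be the loose one.
- lid_b: lid like lid_a, same origin and axes. For all four: a clipped lid feels rigid wherever it is pressed. The unclipped one lies level on its two clip noses, 4 mm above home; pressed with 1 to 5 N near either end (35 to 50 mm from its middle along x) that end dips about 3 mm, the other rises, and it tilts 0.07 rad about its own y; let go, it springs level again.
- lid_c: lid like lid_a, same origin and axes. For all four: an unclipped lid pressed lightly at its middle hardly yields; there the clips give way at about 15 N and it goes down the 4 mm until it lies flat on the tub's rim, and stays. Pressed harder at an end it only rocks. 20 to 25 N is plenty.
- lid_d: lid like lid_a, same origin and axes. For all four: lids crack at 60 N. Which of the four is unclipped is not told, and they look alike: the skirt and tabs hide the gap.
- bolt: bystander: loose steel hex bolt, 68 mm tall, 35 mm over the head's corners, standing on its head on the foam at the tray's +y end. Origin: centre of its underside. Leave it.
- tape_roll: bystander: loose roll of paper tape, 52 mm in diameter, 25 mm high, lying on the foam at the tray's -y end. Origin: centre of its underside. Leave it.
- wrench: bystander: loose steel wrench, 170 mm long, lying on the bench between the tray and the robot. Origin: middle of its underside. Leave it.
- jar: bystander: loose lidded jar, 56 mm in diameter, 75 mm high, standing on the bench between the tray and the robot. Origin: centre of its underside. Leave it.

How it is judged:
On the way, in this order (a step that is already met when the one before it is completed fails the run):
1. the unclipped lid is made to rock by a fingertip near its end (((contact force between the fingers and lid_a above 0.5 N and angle between lid_a's own z axis and vertical above 0.04 rad) or (contact force between the fingers and lid_b above 0.5 N and angle between lid_b's own z axis and vertical above 0.04 rad) or (contact force between the fingers and lid_c above 0.5 N and angle between lid_c's own z axis and vertical above 0.04 rad) or (contact force between the fingers and lid_d above 0.5 N and angle between lid_d's own z axis and vertical above 0.04 rad))), for 0.1 s.
2. that lid is pressed down home, level (((distance of lid_a from where it was at the start of the episode above 0.003 m and angle between lid_a's own z axis and vertical below 0.015 rad) or (distance of lid_b from where it was at the start of the episode above 0.003 m and angle between lid_b's own z axis and vertical below 0.015 rad) or (distance of lid_c from where it was at the start of the episode above 0.003 m and angle between lid_c's own z axis and vertical below 0.015 rad) or (distance of lid_d from where it was at the start of the episode above 0.003 m and angle between lid_d's own z axis and vertical below 0.015 rad))), for 0.2 s.
At the end, for the whole second after the job is handed in: The lid that rocked has gone down at least 3 mm of its 4 mm, and is at rest; all four lids are on their tubs, level within 0.015 rad; bolt, tape roll, wrench and jar are within 20 mm of where they stood (distance of any of lid_a, lid_b, lid_c, lid_d from where it was at the start of the episode above 0.003 m and distance of each of lid_a, lid_b, lid_c, lid_d from where it was at the start of the episode below 0.006 m and angle between each of lid_a, lid_b, lid_c, lid_d's own z axis and vertical below 0.015 rad and linear speed of each of lid_a, lid_b, lid_c, lid_d below 0.01 m/s and distance of each of bolt, tape_roll, wrench, jar from where it was at the start of the episode below 0.02 m); the robot touches nothing.
It fails at once if a lid is lifted off its tub (more than 6.5 mm) (distance of any of lid_a, lid_b, lid_c, lid_d from where it was at the start of the episode above 0.0065 m).
It fails at once if a lid is cracked: pressed with more than 60 N (contact force between any of the fingers, the arm and lid_a above 60 N or contact force between any of the fingers, the arm and lid_b above 60 N or contact force between any of the fingers, the arm and lid_c above 60 N or contact force between any of the fingers, the arm and lid_d above 60 N).
It fails at once if a bystander is lifted or knocked more than 20 mm away (distance of any of bolt, tape_roll, wrench, jar from where it was at the start of the episode above 0.02 m).
It also fails if it takes over 56 s, if anything falls off the work surface, if the arm or the gripper's body presses on something with over 40 N, if the wrist force passes 120 N, or if a joint passes its speed limit or range.

### The arm

A 6-joint arm with a two-finger parallel gripper is mounted at the origin on the work surface. World frame = base frame: x ahead of the robot, y to its left, z up, the work surface at z = 0. Lengths are in m, angles in rad, forces in N, time in s.
With the tool pointing down it reaches from about 0.4 to 0.925 m from the base axis. Payload 12.5 kg.
Tool frame: the origin (TCP) lies between the finger pads; the fingertips stand 11 mm ahead of it and the grasp point (between the pads) lies 8 mm behind it; z points along the fingers, y is the direction in which the jaws open and shut (so a half turn about z gives the same grasp; the last joint's range is limited). The gripper opens to 95 mm and grips with 3 to 60 N. Pads are 20 mm wide; open, the fingers measure 119 mm over their backs; the gripper's body (75 mm by 180 mm) begins 59 mm behind the grasp point.
Start: joints at [1.045, 0.491, 1.559, -0, 1.092, -0.106], TCP at [0.255, 0.571, 0.226] pointing down, gripper open.
Joint ranges: [-3.1, 3.1], [-0.84, 2.19], [0.05, 2.79], [-1.13, 4.28], [0.06, 2.93], [-2.69, 2.69]. Speed limits (rad/s): [2.22, 2.22, 2.79, 3.14, 3.14, 3.14].

### API

Orientations are given as a rotation vector (axis times angle).
In Python, from station import ctrl, imaging gives the robot as it stands.
- The arm moves only by the shell command python3 -m pendant 'ROWS' [OPENING] [FORCE]. ROWS is JSON, a list of rows, each a list of 4 numbers: the shift along the tool's x, y, z in mm, then the turn about the tool's z in degrees. A call has 1 to 10 rows; each row is the pose to reach, as a shift and turn from the pose commanded when the call began, along the tool's axes at that moment; what a row does not reach only later rows make up. A row lasts 1/12 s, in which the tool goes at most 41.7 mm and 7.16 degrees, less where a joint would pass 70% of its speed; a pose out of reach is approached as far as the arm can. A call with a gripper value outside its range is refused whole. OPENING is the closure, from -1 (fully open) to 1 (shut), set as the call begins (- or left out, the last holds). The fingers move at their own pace and stop on an object; FORCE is the grip in N (left out, the last holds). Time passes only in rows, so rows that repeat a pose let the fingers close. It gives the time, the measured TCP pose, the force and the opening at its end, in the units of the state.
- ctrl.get_obs(): the state, without advancing time (a new reading comes with each control period).
- imaging.get_image(name): name is "scene" or "top" or "wrist"; returns (picture, depth): 384x512x3 uint8, blue, green, red; 384x512 float32, m along the optical axis (not along the pixel's ray), 0 where there is no reading.
- imaging.camera_model(name): a dict with "fx", "fy", "cx", "cy" (pixels), "distortion" ([k1, k2, p1, p2, k3] as OpenCV has them; the pictures are not rectified), "R" (3x3) and "t" (3): a world point X has camera coordinates R X + t. Camera axes: x right, y down, z forward; pixel columns grow to the right and rows downward; lengths in m; the calibration is good to about 2 mm. A picture is of the moment at which its call begins: read the wrist's pose just before it. camera_model takes no time and is no camera call; for the wrist camera it gives the pose at the moment of the call.
- ctrl.job_done(): hands the job in, once; it reports no verdict.
The state is a dict: "t": time; "q": joint angles; "dq": joint speeds; "tau": joint torques, N m; "eef_pos": TCP position; "tcp_rot": TCP orientation; "wrist_force": force on the tool from outside, world axes, zero at the start; "wrist_torque": the same for the moment, N m; "finger_gap": finger opening in m.
Only numpy, scipy, OpenCV 4.12 (cv2) and the standard library are available. Lean on these libraries where they do the work, as an engineer would, in place of code of your own. Each camera call takes 0.05 s, during which the arm holds its last target. There are 200 camera calls.

## Working session

There is one attempt and no reset: what is moved stays moved. The work goes in short steps, Python scripts to look and compute and a shell command to move; the robot and the scene stay as the last step left them, time stands still between calls to the robot, and variables do not carry over. Pictures are saved under pics/ and viewed, about 8 in all and at most 12, crops included, and the job is handed in when it is done.

```bash
mkdir -p pics; cat > h.py <<'E'
import numpy as np,cv2,json
from station import ctrl,imaging
def cloud(n):
    m=imaging.camera_model(n);img,d=imaging.get_image(n)
    K=np.array([[m['fx'],0,m['cx']],[0,m['fy'],m['cy']],[0,0,1]])
    h,w=d.shape;u,v=np.meshgrid(np.arange(w),np.arange(h))
    p=cv2.undistortPoints(np.stack([u,v],-1).reshape(-1,1,2).astype(np.float64),K,np.array(m['distortion'])).reshape(h,w,2)
    c=np.dstack([p*d[...,None],d]);X=(c-np.array(m['t']))@np.array(m['R'])
    X[d==0]=np.nan
    return img,d,X
E
python3 - <<'E'
from h import *
o=ctrl.get_obs();print({k:np.round(v,3).tolist() for k,v in o.items()})
img,d,X=cloud('top');np.save('top.npy',X);cv2.imwrite('pics/top.png',img)
g=img.astype(int);s=g.max(2)-g.min(2)
m=(X[...,2]>.066)&(X[...,2]<.104)&(X[...,0]>.3)
n,l,st,c=cv2.connectedComponentsWithStats(m.astype(np.uint8))
for i in range(1,n):
    if st[i,4]>80:
        P=X[l==i];print(st[i],c[i].round(),np.nanmedian(P,0).round(4),np.nanpercentile(P,[1],axis=0).round(3),np.nanpercentile(P,[99],axis=0).round(3))
E
```

```text
{'t': 0.0, 'q': [1.045, 0.492, 1.559, 0.0, 1.092, -0.106], 'dq': [-0.0, 0.0, -0.001, 0.0, 0.0, 0.0], 'tau': [0.001, -61.265, -25.818, 0.069, 0.048, -0.0], 'eef_pos': [0.255, 0.571, 0.225], 'tcp_rot': [-0.655, -3.072, 0.002], 'wrist_force': [0.041, 0.33, -0.412], 'wrist_torque': [0.014, 0.004, -0.001], 'finger_gap': 0.095}
[  5  40  47  68 496] [29. 75.] [0.7207 0.5174 0.0857] [[0.658 0.48  0.066]] [[0.785 0.558 0.104]]
[490  43  22  41 196] [501.  63.] [ 0.7571 -0.4855  0.0769] [[ 0.718 -0.505  0.066]] [[ 0.801 -0.468  0.082]]
[ 179  131   45   62 2355] [201. 162.] [0.541  0.1548 0.0746] [[0.48  0.11  0.071]] [[0.604 0.2   0.078]]
[ 227  141   45   62 2353] [249. 172.] [0.5202 0.0512 0.0759] [[0.459 0.006 0.073]] [[0.583 0.096 0.079]]
[ 274  145   45   62 2391] [296. 176.] [ 0.5122 -0.05    0.0797] [[ 0.452 -0.095  0.076]] [[ 0.575 -0.005  0.083]]
[ 322  145   46   62 2457] [344. 176.] [ 0.5128 -0.152   0.0815] [[ 0.451 -0.198  0.072]] [[ 0.575 -0.108  0.085]]
[152 176  14  10 111] [158. 181.] [0.4974 0.2391 0.0978] [[0.489 0.233 0.068]] [[0.507 0.251 0.101]]
[330 238  24  24 436] [341. 249.] [ 0.3569 -0.1471  0.0742] [[ 0.334 -0.171  0.068]] [[ 0.38  -0.124  0.077]]
```

View pics/top.png

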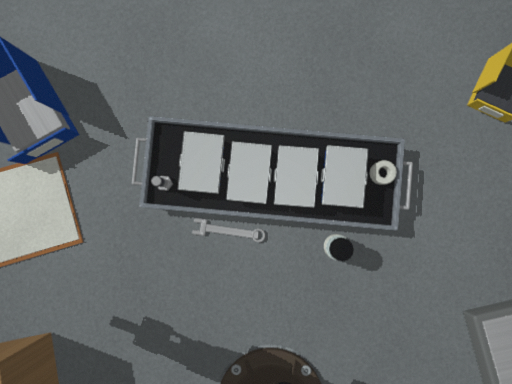

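Four lids appear at pixels (201,162), (249,172), (296,176) and (344,176). The bolt is at (158,181), the tape at (383,172), the wrench near (230,231) and the jar at (341,249).

```bash
cat > tgt.py <<'E'
from h import *
from scipy.spatial.transform import Rotation as Ro
X=np.load('top.npy')
L=[]
for u,v in [(201,162),(249,172),(296,176),(344,176)]:
    z0=X[v,u,2];m=((abs(X[...,2]-z0)<.007)&(X[...,0]>.3)).astype(np.uint8)
    n,l=cv2.connectedComponents(m);P=X[l==l[v,u]]
    (c,s,a)=cv2.minAreaRect((P[:,:2]*1000).astype(np.float32))
    if s[0]<s[1]: a-=90
    a=(a+90)%180-90
    r=np.radians(a);ax=np.array([np.cos(r),np.sin(r)]);c=np.array(c)/1000
    L.append(dict(c=c,ax=ax,z=np.median(P[:,2]),s=s,a=a))
def show():
    o=ctrl.get_obs();R=Ro.from_rotvec(o['tcp_rot']).as_matrix();p=np.array(o['eef_pos'])
    print('t',o['t'],'p',p.round(4),'F',np.round(o['wrist_force'],2),'toolx',R[:,0].round(3))
    for i,q in enumerate(L):
        for nm,k in(('mid',0),('near',-.043),('far',.043)):
            w=np.r_[q['c']+k*q['ax'],q['z']+.011]
            print('ABCD'[i],nm,w.round(4),'tool mm (tips at top)',(R.T@(w-p)*1000).round(1),np.round(q['s'],0),round(q['a'],1))
if __name__=='__main__':show()
E
python3 tgt.py
```

```text
t 0.05 p [0.2546 0.5705 0.2251] F [0.74 0.09 0.76] toolx [-0.913  0.408  0.   ]
A mid [0.5419 0.1554 0.0856] tool mm (tips at top) [-431.6 -261.8  139.7] [ 92. 126.] -4.9
A near [0.4991 0.1591 0.0856] tool mm (tips at top) [-390.9 -275.9  139.7] [ 92. 126.] -4.9
A far [0.5848 0.1518 0.0856] tool mm (tips at top) [-472.2 -247.7  139.7] [ 92. 126.] -4.9
B mid [0.5209 0.0513 0.0869] tool mm (tips at top) [-454.9 -365.5  138.5] [ 92. 126.] -4.9
B near [0.4781 0.055  0.0869] tool mm (tips at top) [-414.2 -379.6  138.5] [ 92. 126.] -4.9
B far [0.5638 0.0476 0.0869] tool mm (tips at top) [-495.5 -351.4  138.4] [ 92. 126.] -4.9
C mid [ 0.5132 -0.0503  0.0907] tool mm (tips at top) [-489.2 -461.4  134.8] [ 92. 126.] -3.5
C near [ 0.4703 -0.0476  0.0907] tool mm (tips at top) [-448.9 -476.4  134.8] [ 92. 126.] -3.5
C far [ 0.5562 -0.0529  0.0907] tool mm (tips at top) [-529.5 -446.3  134.7] [ 92. 126.] -3.5
D mid [ 0.5137 -0.1536  0.0926] tool mm (tips at top) [-531.8 -555.5  133. ] [ 92. 126.] -4.5
D near [ 0.4708 -0.1502  0.0926] tool mm (tips at top) [-491.2 -569.9  133. ] [ 92. 126.] -4.5
D far [ 0.5566 -0.157   0.0926] tool mm (tips at top) [-572.3 -541.1  133. ] [ 92. 126.] -4.5
```

```bash
R='x'; python3 -m pendant '[[-150,-79,0,0],[-300,-157,0,0],[-472,-248,40,0],[-472,-248,60,0],[-472,-248,60,0],[-472,-248,60,0],[-472,-248,60,0],[-472,-248,60,0],[-472,-248,60,0],[-472,-248,60,0]]' 1 10; python3 tgt.py | grep -E "^t|A far"
```

```text
t: 0.88
eef_pos: [0.5115, 0.2439, 0.1816]
tcp_rot: [-0.655, -3.072, 0.0]
wrist_force: [1.3, 0.1, 0.6]
finger_gap: 0.0337
t 0.8833 p [0.5115 0.2439 0.1816] F [1.25 0.07 0.63] toolx [-0.913  0.408  0.   ]
A far [0.5848 0.1518 0.0856] tool mm (tips at top) [-104.4  -54.2   95.9] [ 92. 126.] -4.9
```

```bash
python3 -m pendant '[[-40,-21,20,0],[-75,-39,50,0],[-95,-49,80,0],[-95,-49,80,0],[-95,-49,80,0],[-95,-49,80,0],[-95,-49,80,0]]'; python3 tgt.py | grep -E "^t|A far"
```

```text
t: 1.47
eef_pos: [0.5773, 0.1634, 0.1032]
tcp_rot: [0.653, 3.072, 0.001]
wrist_force: [0.1, 0.7, -0.6]
finger_gap: 0.0007
t 1.4667 p [0.5773 0.1634 0.1032] F [ 0.05  0.7  -0.56] toolx [-0.914  0.407 -0.001]
A far [0.5848 0.1518 0.0856] tool mm (tips at top) [-11.6  -7.6  17.6] [ 92. 126.] -4.9
```

```bash
python3 - <<'E'
from h import *
img,d,X=cloud('wrist');np.save('w.npy',X);cv2.imwrite('pics/w1.png',img)
E
```

```text
(no output)
```

View pics/w1.png

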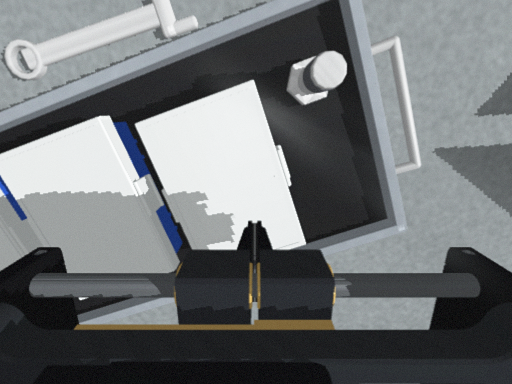

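The fingertips, at about (254,222), are over lid A's far end. I'll descend in small steps.

```bash
python3 -m pendant '[[-5,-4,7,0],[-10,-7,12,0],[-10,-7,14,0],[-10,-7,15,0],[-10,-7,15,0],[-10,-7,15,0]]'; python3 -m pendant '[[0,0,0.5,0],[0,0,1,0],[0,0,1.5,0],[0,0,2,0],[0,0,2,0],[0,0,2,0]]';python3 -m pendant '[[0,0,0.5,0],[0,0,1,0],[0,0,1,0],[0,0,1,0]]'
```

```text
t: 2.02
eef_pos: [0.5838, 0.1519, 0.0871]
tcp_rot: [-0.655, -3.073, -0.0]
wrist_force: [-0.5, -1.2, -0.5]
finger_gap: 0.0005
t: 2.52
eef_pos: [0.5839, 0.1519, 0.0864]
tcp_rot: [0.654, 3.072, 0.001]
wrist_force: [-3.9, -0.5, 13.7]
finger_gap: 0.0003
t: 2.85
eef_pos: [0.5839, 0.1519, 0.0864]
tcp_rot: [0.654, 3.071, 0.001]
wrist_force: [-7.6, -1.7, 22.8]
finger_gap: 0.0007
```

Lid A is rigid: 23 N and no dip. On to B.

```bash
python3 -m pendant '[[0,0,-14,0],[-4,-20,-20,0],[-12,-55,-20,0],[-20,-90,-20,0],[-23,-104,-16,0],[-23,-104,-9,0],[-23,-104,-8,0],[-23,-104,-8,0],[-23,-104,-8,0]]'; python3 -m pendant '[[0,0,1,0],[0,0,2,0],[0,0,3,0],[0,0,3,0],[0,0,3,0]]'; python3 -m pendant '[[0,0,0.5,0],[0,0,1,0],[0,0,1.5,0],[0,0,1.5,0],[0,0,1.5,0]]'
```

```text
t: 3.6
eef_pos: [0.5627, 0.0486, 0.0919]
tcp_rot: [-0.653, -3.073, -0.0]
wrist_force: [0.3, 0.1, -0.8]
finger_gap: 0.0006
t: 4.02
eef_pos: [0.5625, 0.0476, 0.0891]
tcp_rot: [-0.654, -3.073, -0.0]
wrist_force: [0.1, -0.4, -0.1]
finger_gap: 0.0
t: 4.43
eef_pos: [0.5625, 0.0474, 0.0878]
tcp_rot: [0.655, 3.072, 0.0]
wrist_force: [-1.2, 0.8, 2.8]
finger_gap: 0.0008
```

```bash
python3 -m pendant '[[0,0,0.5,0],[0,0,1,0],[0,0,1,0],[0,0,1,0]]'; python3 -m pendant '[[0,0,0.5,0],[0,0,1,0],[0,0,1,0],[0,0,1,0]]'
```

```text
t: 4.77
eef_pos: [0.5625, 0.0474, 0.0877]
tcp_rot: [0.654, 3.072, 0.0]
wrist_force: [-4.9, -0.4, 14.5]
finger_gap: 0.0005
t: 5.1
eef_pos: [0.5625, 0.0474, 0.0877]
tcp_rot: [0.654, 3.071, 0.0]
wrist_force: [-7.7, -0.3, 27.2]
finger_gap: 0.0007
```

B is rigid too. On to C.

```bash
python3 -m pendant '[[0,0,-16,0],[-8,-20,-23,0],[-20,-55,-23,0],[-31,-85,-23,0],[-34,-95,-19,0],[-34,-95,-12,0],[-34,-95,-11,0],[-34,-95,-11,0],[-34,-95,-11,0]]'; python3 -m pendant '[[0,0,1,0],[0,0,2,0],[0,0,3,0],[0,0,3,0],[0,0,3,0]]'; python3 -m pendant '[[0,0,0.5,0],[0,0,1,0],[0,0,1.5,0],[0,0,1.5,0],[0,0,1.5,0]]'
```

```text
t: 5.85
eef_pos: [0.5548, -0.052, 0.0963]
tcp_rot: [-0.652, -3.072, -0.0]
wrist_force: [0.5, 1.2, 0.5]
finger_gap: 0.0004
t: 6.27
eef_pos: [0.5548, -0.053, 0.0936]
tcp_rot: [-0.654, -3.073, -0.0]
wrist_force: [0.3, -0.2, -0.3]
finger_gap: 0.0003
t: 6.68
eef_pos: [0.5548, -0.0532, 0.0921]
tcp_rot: [-0.655, -3.073, -0.0]
wrist_force: [-0.4, 0.2, 0.6]
finger_gap: 0.0007
```

```bash
python3 -m pendant '[[0,0,0.5,0],[0,0,1,0],[0,0,1,0],[0,0,1,0]]'; python3 -m pendant '[[0,0,0.5,0],[0,0,1,0],[0,0,1,0],[0,0,1,0]]'
```

```text
t: 7.02
eef_pos: [0.5548, -0.0532, 0.0911]
tcp_rot: [0.655, 3.073, 0.0]
wrist_force: [0.5, 0.3, 0.2]
finger_gap: 0.0005
t: 7.35
eef_pos: [0.5548, -0.0531, 0.0901]
tcp_rot: [0.655, 3.073, 0.0]
wrist_force: [0.6, -1.0, 0.0]
finger_gap: 0.0003
```

```bash
python3 -m pendant '[[0,0,0.5,0],[0,0,1,0],[0,0,1,0],[0,0,1,0]]'; python3 -m pendant '[[0,0,0.5,0],[0,0,1,0],[0,0,1,0],[0,0,1,0]]'
```

```text
t: 7.68
eef_pos: [0.5549, -0.0531, 0.0891]
tcp_rot: [0.654, 3.072, 0.0]
wrist_force: [0.7, -1.0, 1.6]
finger_gap: 0.0004
t: 8.02
eef_pos: [0.555, -0.0532, 0.0888]
tcp_rot: [0.654, 3.072, 0.0]
wrist_force: [-2.1, -0.4, 10.8]
finger_gap: 0.0006
```

C gave at about 2.8 mm below the expected contact height, then stopped. I'll check its tilt by depth while holding.

```bash
cat > tilt.py <<'E'
from tgt import *
for n in('top','wrist'):
    img,d,X=cloud(n)
    for i,q in enumerate(L):
        e=X[...,:2]-q['c'];a=e@q['ax'];b=e@np.array([-q['ax'][1],q['ax'][0]])
        m=(abs(a)<.058)&(abs(b)<.038)&(abs(X[...,2]-q['z'])<.009)
        if m.sum()<300: continue
        A=np.c_[a[m],b[m],np.ones(m.sum())];z=X[...,2][m]
        k=np.abs(z-A@np.linalg.lstsq(A,z,rcond=None)[0])<.004
        s=np.linalg.lstsq(A[k],z[k],rcond=None)[0]
        print(n,'ABCD'[i],m.sum(),'tilt along x %.3f y %.3f z %.4f'%tuple(s), 'a-range',a[m].min().round(3),a[m].max().round(3))
E
python3 tilt.py
```

```text
top A 1880 tilt along x 0.001 y 0.001 z 0.0746 a-range -0.058 0.058
top B 1289 tilt along x 0.001 y -0.001 z 0.0759 a-range -0.058 0.058
wrist A 3330 tilt along x -0.003 y -0.086 z 0.0746 a-range -0.058 0.058
wrist B 23447 tilt along x 0.001 y -0.000 z 0.0785 a-range -0.058 0.058
wrist C 18852 tilt along x -0.073 y 0.001 z 0.0819 a-range -0.058 0.058
wrist D 13903 tilt along x 0.001 y 0.000 z 0.0837 a-range -0.058 0.058
```

C tilts 0.073 rad, so it is the loose one. I'll lift, go to its middle and press.

```bash
python3 -m pendant '[[0,0,-7,0],[0,0,-14,0],[20,-7,-15,0],[39,-14,-15,0],[39,-14,-10,0],[39,-14,-7,0],[39,-14,-6,0],[39,-14,-6,0],[39,-14,-6,0]]'; python3 -m pendant '[[0,0,0.5,0],[0,0,1,0],[0,0,1.5,0],[0,0,2,0],[0,0,2,0],[0,0,2,0]]'; python3 tgt.py | grep -E "^t|C mid"
```

```text
t: 8.87
eef_pos: [0.5141, -0.0501, 0.094]
tcp_rot: [0.655, 3.072, 0.0]
wrist_force: [-0.3, -1.2, -0.1]
finger_gap: 0.0006
t: 9.37
eef_pos: [0.5135, -0.05, 0.0921]
tcp_rot: [0.655, 3.073, 0.0]
wrist_force: [-0.4, 0.4, 0.4]
finger_gap: 0.0008
t 9.3667 p [ 0.5135 -0.05    0.0921] F [-0.41  0.4   0.44] toolx [-0.913  0.408 -0.   ]
C mid [ 0.5132 -0.0503  0.0907] tool mm (tips at top) [ 0.1 -0.3  1.4] [ 92. 126.] -3.5
```

```bash
python3 -m pendant '[[0,0,0.5,0],[0,0,1,0],[0,0,1.5,0],[0,0,1.5,0],[0,0,1.5,0]]'; python3 -m pendant '[[0,0,0.3,0],[0,0,0.6,0],[0,0,1,0],[0,0,1,0]]';  python3 -m pendant '[[0,0,0.3,0],[0,0,0.6,0],[0,0,1,0],[0,0,1,0]]'
```

```text
t: 9.78
eef_pos: [0.5136, -0.0501, 0.0913]
tcp_rot: [0.654, 3.072, 0.0]
wrist_force: [-2.4, 1.0, 11.2]
finger_gap: 0.0004
t: 10.12
eef_pos: [0.5136, -0.0501, 0.0905]
tcp_rot: [0.654, 3.072, 0.0]
wrist_force: [-3.9, 0.9, 14.3]
finger_gap: 0.0003
t: 10.45
eef_pos: [0.5136, -0.0501, 0.0895]
tcp_rot: [0.654, 3.072, 0.0]
wrist_force: [-3.9, 0.2, 12.6]
finger_gap: 0.001
```

```bash
python3 -m pendant '[[0,0,0.5,0],[0,0,1,0],[0,0,1.5,0],[0,0,1.5,0]]'; python3 -m pendant '[[0,0,0.3,0],[0,0,0.6,0],[0,0,1,0],[0,0,1,0]]';  python3 -m pendant '[[0,0,0.3,0],[0,0,0.6,0],[0,0,0.6,0],[0,0,0.6,0]]'
```

```text
t: 10.78
eef_pos: [0.5136, -0.0501, 0.088]
tcp_rot: [0.654, 3.072, 0.0]
wrist_force: [-4.2, 0.3, 14.2]
finger_gap: 0.0005
t: 11.12
eef_pos: [0.5136, -0.05, 0.0872]
tcp_rot: [0.654, 3.072, 0.0]
wrist_force: [-3.3, 0.5, 16.4]
finger_gap: 0.0007
t: 11.45
eef_pos: [0.5136, -0.0501, 0.0871]
tcp_rot: [0.654, 3.071, 0.0]
wrist_force: [-5.5, 1.5, 24.0]
finger_gap: 0.0004
```

It bottomed out at 0.0871 with the force rising to 24 N. I'll lift and press the end lightly to confirm it no longer rocks.

```bash
python3 -m pendant '[[0,0,-7,0],[0,0,-14,0],[-20,7,-15,0],[-39,14,-15,0],[-39,14,-10,0],[-39,14,-7,0],[-39,14,-5,0],[-39,14,-4,0],[-39,14,-4,0]]'; python3 -m pendant '[[0,0,0.5,0],[0,0,1,0],[0,0,1.5,0],[0,0,2,0],[0,0,2.5,0],[0,0,2.5,0]]'; python3 tilt.py
```

```text
t: 12.2
eef_pos: [0.5541, -0.053, 0.0892]
tcp_rot: [-0.654, -3.072, -0.0]
wrist_force: [0.4, 0.3, -0.3]
finger_gap: 0.0005
t: 12.7
eef_pos: [0.5548, -0.0532, 0.0873]
tcp_rot: [0.654, 3.072, 0.0]
wrist_force: [-1.4, 0.8, 4.3]
finger_gap: 0.0006
top A 1882 tilt along x -0.001 y 0.004 z 0.0747 a-range -0.058 0.058
top B 1296 tilt along x -0.000 y -0.000 z 0.0760 a-range -0.058 0.058
wrist A 2930 tilt along x -0.003 y -0.104 z 0.0740 a-range -0.058 0.058
wrist B 23842 tilt along x 0.001 y -0.000 z 0.0784 a-range -0.058 0.058
wrist C 18362 tilt along x -0.000 y 0.000 z 0.0778 a-range -0.058 0.058
wrist D 13998 tilt along x 0.001 y 0.001 z 0.0837 a-range -0.058 0.058
```

Level under 4 N at the end, and 4.1 mm lower than before. Retreating straight up.

```bash
python3 -m pendant '[[0,0,-10,0],[0,0,-30,0],[0,0,-60,0],[0,0,-90,0],[0,0,-110,0],[0,0,-110,0],[0,0,-110,0],[0,0,-110,0],[0,0,-110,0],[0,0,-110,0]]'; python3 tilt.py; python3 - <<'E'
from h import *
cv2.imwrite('pics/end.png',imaging.get_image('scene')[0])
E
```

```text
t: 13.63
eef_pos: [0.5544, -0.0531, 0.196]
tcp_rot: [-0.654, -3.071, -0.0]
wrist_force: [0.5, -0.3, -0.4]
finger_gap: 0.0005
top A 1885 tilt along x 0.001 y 0.001 z 0.0747 a-range -0.058 0.058
top B 1239 tilt along x -0.002 y -0.002 z 0.0761 a-range -0.058 0.058
wrist A 9508 tilt along x 0.000 y 0.000 z 0.0773 a-range -0.058 0.058
wrist B 8948 tilt along x 0.001 y -0.001 z 0.0784 a-range -0.058 0.058
wrist C 8030 tilt along x 0.001 y -0.000 z 0.0778 a-range -0.058 0.058
wrist D 7350 tilt along x 0.001 y -0.000 z 0.0837 a-range -0.058 0.058
```

View pics/end.png

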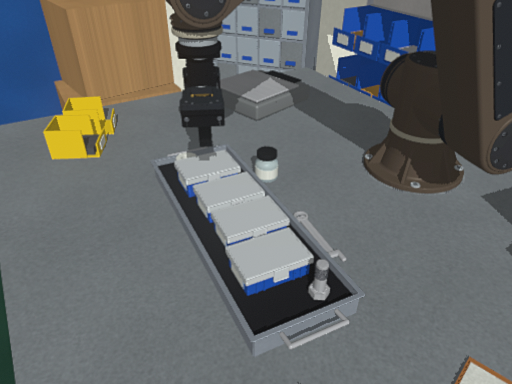

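The scene view shows the four lids in place, with the bolt (320,282), wrench (320,237) and jar (266,163) standing and the arm clear above. The tape is hidden behind the gripper, which never went near it.

```bash
python3 -c "
from station import ctrl
print(ctrl.job_done())"
```

```text
the job is handed in; nothing more can be done
None
```

The loose lid was the third along from the bolt end (at about x 0.513, y −0.050), and it is now pressed fully home. I handed the job in at about 14 s on the robot's clock.

- **Finding it:** I pressed the far end of each lid in turn. The first two were rigid at 23 N and 27 N, which is harder than a light press but well under the 60 N limit. The third dipped about 2.8 mm and the wrist camera showed it tilted 0.073 rad. The fourth lid, nearest the tape, was not pressed because the loose one was already found.
- **Pressing it home:** At its middle the clips gave way at about 14 N. It bottomed out with the force rising to 24 N.
- **Last checks:** Pressed again at its end with 4 N, it stayed level. Depth shows it 4.1 mm lower than before it was pressed home. After the arm withdrew, all four lids read level within about 0.002 rad.
- **What I could not fully check:**
  - **Bystanders:** The bolt, wrench and jar were standing in the final picture, but I did not measure their positions. The tape roll was hidden behind the gripper, which never went near it.
  - **Camera heights:** The top and wrist cameras differed by about 2.5 mm on lid heights.
  - **First lid, side tilt:** While the arm was low, the wrist camera gave two false sideways tilts (about 0.09 and 0.10 rad) for the first lid, which it then saw only in part. They were gone in the clear view from above.

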